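# Set the sprung tweezers in the setting fixture and hold them at the marked gap

### The arm

A 6-joint arm with a two-finger parallel gripper is mounted at the origin on a cart in front of the work surface, level with it; the furniture and walls round the work are solid. World frame = base frame: x ahead of the robot, y to its left, z up, the work surface at z = 0. Lengths are in m, angles in degrees, forces in N, time in s.
With the tool pointing down it reaches from about 0.3 to 0.75 m from the base axis. Payload 8.5 kg.
Tool frame: the origin (TCP) lies at the very end of the fingers, on their centre line; the grasp point (between the pads) lies 19 mm behind it; z points along the fingers, y is the line along which they close (so a half turn about z gives the same grasp; the last joint's range is limited). The gripper opens to 85 mm and grips with 20 to 120 N. Pads are 22 mm wide; open, the fingers measure 114 mm over their backs; the gripper's body (76 mm by 85 mm) begins 54 mm behind the grasp point. The pads swing forward as they close: fully open they stand 13 mm farther back than shut.
Start: joints at [54.586, 21.807, 74.336, -0, 83.858, -12.336], TCP at [0.216, 0.506, 0.231] pointing down, gripper open.
Joint ranges: [-178.18, 178.18], [-50.72, 133.34], [12.68, 142.11], [-81.47, 261.47], [9.98, 163.14], [-165.26, 165.26]. Speed limits (degrees/s): [136.94, 136.94, 180, 180, 180, 180].

### API

Orientations are given as a 3x3 rotation matrix whose columns are the frame's x, y, z axes.
In Python, from rig import env, optics, spotter gives the robot as it stands.
- The arm moves only by the shell command python3 -m crank 'ROWS' [FORCE]. ROWS is JSON, one flat list of numbers, 5 for each row, row after row: the finger opening in cm, from 0 to 8.54, then the shift along the tool's x, y, z in cm, then the turn about the tool's z in rad. A call has exactly 8 rows; each row shifts and turns the commanded pose from where the row before left it, along the tool's axes as they then stand; what a row does not reach is not made up. A row lasts 1/12 s, in which the tool goes at most 41.7 mm and 7.16 degrees, less where a joint would pass 70% of its speed; a pose out of reach is approached as far as the arm can. A call is refused whole if a number of a shift passes 4.17 or a number of a turn 0.125, either way. A call with a gripper value outside its range is refused whole. The fingers move at their own pace and stop on an object; FORCE is the grip in N (left out, the last holds). Time passes only in rows, so rows that do not move let the fingers close, or fill a call up. It gives the time, the measured TCP pose, the force, the opening and the grip force at its end, in the units of the state.
- env.observe(): the state, without advancing time (a new reading comes with each control period).
- optics.get_image(name): name is "side" or "top"; returns a dict with "color" (480x640x3 uint8, red, green, blue), "intrinsics" (3x3 intrinsics, pixels), "pose" (4x4, takes a point from camera to world coordinates). Camera axes: x right, y up, looking along -z (the intrinsics and any distortion apply to the point x, -y, -z); pixel columns grow to the right and rows downward; lengths in m; the calibration is good to about 2 mm. A picture is of the moment at which its call begins. There is no depth.
- env.close_job(): hands the job in; it is judged then, once.
Trained networks look in a picture, given as the dict that the camera call returned (one of the last four; its "shot" number tells which), for a name from the list of things; names that differ only in an ending like _2 or _b are one class to them, and where a whole thing is asked for, a point or a joint stands for the part that bears it (a point fixed in the world has none). Each returns a list of dicts, best first, with "score" (0 to 1); they miss things now and then, are a little off and sometimes report something else, mostly with a low value. They report only what shows in the picture. A call takes as long as a camera call.
- spotter.look_for(picture, query): "at" ([column, row] as shares, 0 to 1, of the picture: columns of its width, rows of its height, amid what is visible of it).
The state is a dict: "time_s": time; "q": joint angles; "qvel": joint speeds; "joint_efforts": joint torques, N m; "position": TCP position; "tool_rot": TCP orientation; "ft_force": force on the tool from outside, world axes, zero at the start; "wrist_torque": the same for the moment, N m; "grip_width": finger opening in m; "gripper_force": force on a finger pad.
Only numpy, scipy, OpenCV 4.12 (cv2) and the standard library are available. Lean on these libraries where they do the work, as an engineer would, in place of code of your own. Each camera call takes 0.05 s, during which the arm holds its last target. There are 200 camera calls.

### The job

Lift the sprung tweezers out of the wooden block by their black back block, arms left sprung open, and put their pin down through the eye of the metal setting fixture until the black block sits flat on its plate with the tips out over the scale bar. Then let go of the black block, pinch the two orange finger pads until each tip stands over its own red stripe and no further, and keep holding it steadily there for more than two seconds, so that I can lock the setting: finish while still pinching, without letting go. Leave the other tools on the table alone.

Things in the scene. Friction and masses are not known exactly. Their poses are not given: they have to be found in the camera images.
- tweezers: loose sprung tweezers, 0.2 kg: black back block (56 long x 22 wide x 28 high mm), steel pin under it, two sprung steel arms (12 high, 3.5 thick) in front, each with an orange finger pad. Origin on the pin's axis at the block's underside; x toward the tips, y to the left arm, z up. The arms lie level, centre line 15 mm above the underside, and turn on upright hinges at x 26, y +-6 mm
- seat (a point): the pin's axis at the underside of the tweezers' block (same point and axes as the tweezers' origin). The pin is 8 mm in diameter, chamfered, and hangs 26 mm below this point
- block (a point): centre of the tweezers' black block, half-way up (14 mm above its underside); grip it here across its 22 mm width (y axis); axes as the tweezers'
- pad_left (a point): outermost point, at mid-height, of the left arm's (+y) orange finger pad, an upright rounded roll 22 mm high, about 79 mm in front of the pin's axis. Pinch both pads across the tweezers' y axis: 51 mm over their outsides at rest; each needs about 4 N to start moving and 7 to 9 N at the marked gap
- pad_right (a point): the same on the right arm (-y)
- tip_left (a point): lower end of the left arm's tip, 8 mm above the level of the block's underside, about 124 mm in front of the pin's axis; at rest the tips are 48 mm apart. A tip moves 1.6 to 1.8 times as far as its pad
- tip_right (a point): the same for the right arm
- eye (a point): centre of the fixture's eye, at the upper face of its plate, 60 mm above the table: round 11 mm hole through the 10 mm thick, 68 x 36 mm plate, open below. x points along the fixture to its scale bar (80 mm wide, top 63 mm above the table, 115 to 145 mm in front of the eye), z up. The fixture is fixed; between plate and bar it is open down to its 10 mm base
- mark_left (a point): middle of the left red stripe's width, 125 mm in front of the eye, on top of the left red clip (1.5 mm thick) on the scale bar. The stripe is 6 mm wide (y) and runs along x; axes as the fixture's. It lies 8 to 13 mm from the fixture's middle line, each stripe set on its own. A seated tweezers' tip passes about 3.5 mm above it
- mark_right (a point): the same for the right stripe (at -y of the fixture)
- left_squeeze (a joint): how far the left arm is squeezed in (rad): 0 at rest, sprung open, 0.22 at its stop
- right_squeeze (a joint): the same for the right arm
- park: wooden parking block, fixed, 70 x 44 x 46 mm high, in which the tweezers stand at the start with their pin in its 15 mm hole (36 mm deep); origin at table level under the hole's axis. It stands left or right of the fixture.
- tape_measure: bystander, loose, to be left alone: yellow tape measure, 74x78x37 mm; origin at the centre of its underside
- g_clamp: bystander, loose, to be left alone: small blue G-clamp lying flat, 117x99x17 mm; origin at the centre of its underside
- try_square: bystander, loose, to be left alone: steel try square lying flat, 166x100x14 mm; origin at the centre of its underside
- masking_tape: bystander, loose, to be left alone: roll of masking tape lying flat, 96 across, 25 high mm; origin at the centre of its underside

How it is judged:
By the outcome, as a careful person would: the job done as asked, in the order asked, and still so for the second after the job is handed in, while the arm keeps its last pose, push and grip.
It also fails if it takes over 58 s, if anything falls off the work surface, if the arm or the gripper's body presses on something with over 40 N, if the wrist force passes 120 N, or if a joint passes its speed limit or range.

## Working session

There is one attempt and no reset: what is moved stays moved. The work goes in short steps, Python scripts to look and compute and a shell command to move; the robot and the scene stay as the last step left them, time stands still between calls to the robot, and variables do not carry over. Pictures are saved under pics/ and viewed, at most 10 in all, crops included, and the job is handed in when it is done.

```bash
mkdir -p pics; ls
python3 - <<'E'
from rig import env, optics, spotter
import cv2, numpy as np
s=env.observe(); print({k:np.round(v,4).tolist() for k,v in s.items()})
for n in("top","side"):
    p=optics.get_image(n); cv2.imwrite(f"pics/{n}0.png",p["color"][:,:,::-1])
    print(n,p["intrinsics"],np.round(p["pose"],4).tolist(),p.keys())
    for q in["tweezers","seat","block","pad_left","pad_right","tip_left","tip_right","eye","mark_left","mark_right","park"]:
        r=spotter.look_for(p,q); print(q,[(round(a["score"],2),np.round(np.array(a["at"])*[640,480],1).tolist()) for a in r[:3]])
E
```

```text
pics
{'time_s': 0.0, 'q': [54.5847, 21.8404, 74.3857, 0.0008, 83.8603, -12.3359], 'qvel': [0.0429, 0.0392, -0.0123, 0.0554, 0.1262, 0.0172], 'joint_efforts': [0.0002, -44.8451, -23.1282, -0.0001, 0.0047, -0.0001], 'position': [0.2154, 0.5057, 0.2307], 'tool_rot': [[-0.92, 0.392, -0.0009], [0.392, 0.92, -0.0012], [0.0003, -0.0015, -1.0]], 'ft_force': [0.1667, -0.2631, -1.4612], 'wrist_torque': [0.0694, 0.0058, -0.0376], 'gripper_force': 0.0, 'grip_width': 0.0856}
top [[436.54567545   0.         319.62432253]
 [  0.         436.54567545 243.03688823]
 [  0.           0.           1.        ]] [[0.0252, 0.9872, -0.1574, 0.4503], [-0.9995, 0.0278, 0.0145, 0.0316], [0.0187, 0.157, 0.9874, 0.9116], [0.0, 0.0, 0.0, 1.0]] dict_keys(['color', 'intrinsics', 'pose', 'shot'])
tweezers [(0.72, [366.4, 283.1])]
seat [(0.93, [365.5, 276.8])]
block [(0.78, [367.3, 284.4]), (0.65, [380.0, 254.3])]
pad_left [(0.67, [362.2, 250.2]), (0.28, [365.5, 279.6])]
pad_right [(0.63, [367.8, 283.4]), (0.42, [379.8, 251.1])]
tip_left [(0.61, [365.0, 252.5])]
tip_right [(0.63, [367.0, 283.5]), (0.37, [181.4, 260.9
[... 177 characters left out ...]
rk [(0.86, [359.8, 293.9])]
side [[442.94100755   0.         321.09440124]
 [  0.         442.94100755 242.70042487]
 [  0.           0.           1.        ]] [[-0.9883, 0.0668, -0.1371, 0.4412], [-0.1525, -0.4278, 0.8909, 0.8936], [0.0009, 0.9014, 0.433, 0.496], [0.0, 0.0, 0.0, 1.0]] dict_keys(['color', 'intrinsics', 'pose', 'shot'])
tweezers [(0.88, [340.9, 231.8])]
seat [(0.79, [342.0, 230.3])]
block [(0.76, [341.4, 229.6])]
pad_left [(0.5, [324.9, 228.7])]
pad_right [(0.61, [332.4, 225.6])]
tip_left [(0.8, [324.7, 230.2]), (0.24, [331.3, 224.3])]
tip_right [(0.64, [327.7, 225.6])]
eye [(0.72, [350.7, 303.0])]
mark_left [(0.61, [299.3, 283.2])]
mark_right []
park [(0.96, [358.9, 249.0])]
```

Run:
```python
import cv2
a=cv2.imread("pics/top0.png")[190:350,170:430]; cv2.imwrite("pics/top0c.png",cv2.resize(a,None,fx=3,fy=3,interpolation=2))
a=cv2.imread("pics/side0.png")[180:360,220:460]; cv2.imwrite("pics/side0c.png",cv2.resize(a,None,fx=3,fy=3,interpolation=2))
```

```text
(no output)
```

View pics/top0c.png

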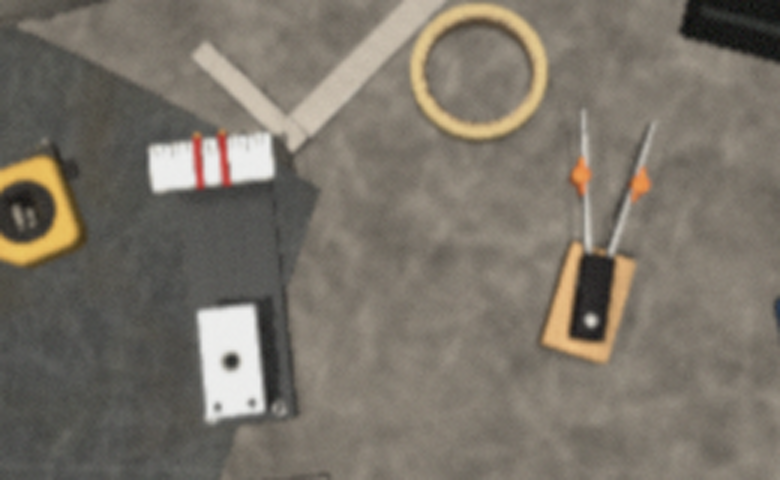

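View pics/side0c.png

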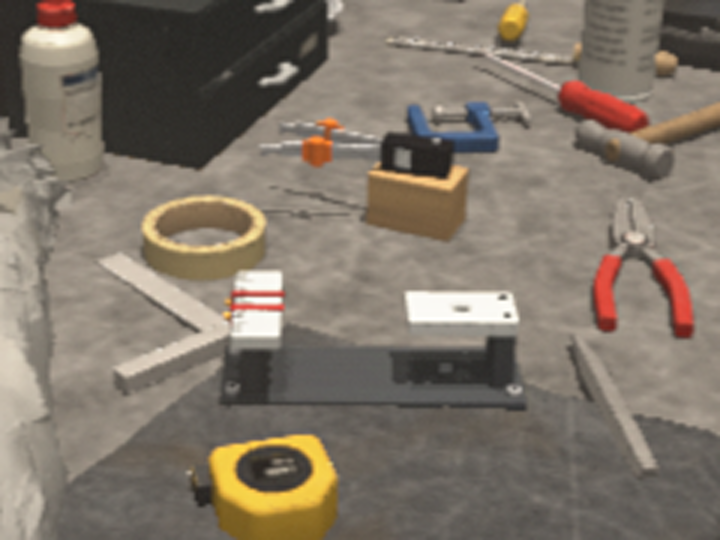

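View pics/top0.png

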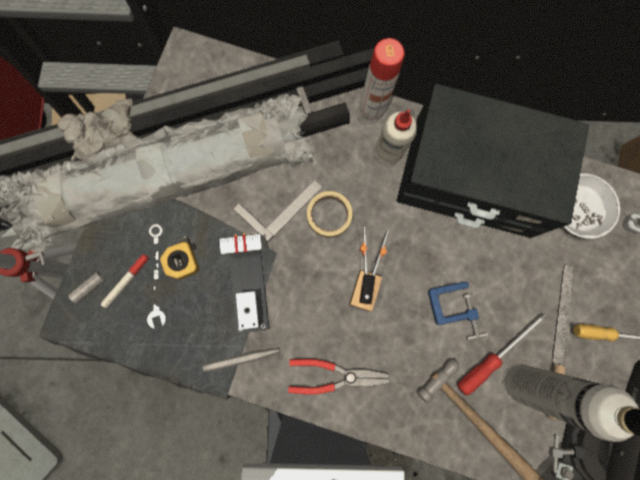

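```bash
cat > h.py <<'E'
import numpy as np, cv2
from rig import env, optics, spotter
def ray(p,uv):
    K=p["intrinsics"];T=np.array(p["pose"]); 
    d=T[:3,:3]@np.array([(uv[0]-K[0][2])/K[0][0],-(uv[1]-K[1][2])/K[1][1],-1]); return T[:3,3],d
def w(p,uv,z):
    o,d=ray(p,uv); return o+d*(z-o[2])/d[2]
def px(p,X):
    T=np.array(p["pose"]);c=T[:3,:3].T@(np.array(X)-T[:3,3]);K=p["intrinsics"]
    return np.array([K[0][0]*c[0]/-c[2]+K[0][2], K[1][1]*-c[1]/-c[2]+K[1][2]])
def masks(p):
    im=p["color"].astype(int);r,g,b=im[...,0],im[...,1],im[...,2];v=im.max(2)
    return dict(orange=(r>170)&(r-b>90)&(g-b>15)&(r-g>60), red=(r-g>60)&(r-b>60)&(abs(g-b)<40),
      white=(im.min(2)>165), dark=(v<60))
def blobs(m,box,amin=4):
    x0,y0,x1,y1=box; n,l,s,c=cv2.connectedComponentsWithStats(m[y0:y1,x0:x1].astype(np.uint8),connectivity=8)
    return [(s[i,4],c[i]+[x0,y0],l==i) for i in range(1,n) if s[i,4]>=amin]
def rect(lab,box):
    pts=np.argwhere(lab)[:,::-1].astype(np.float32)+np.array(box[:2],np.float32)
    return cv2.minAreaRect(pts)
E
python3 - <<'E'
from h import *
for n,bf,bt in(("top",(215,225,275,340),(345,220,400,310)),("side",(285,255,405,325),(300,210,390,260))):
    p=optics.get_image(n);M=masks(p)
    print(n)
    for k,b in(("red",bf),("white",bf),("dark",bf),("orange",bt),("dark",bt)):
        for a,c,l in blobs(M[k],b,4):
            r=rect(l,b); print(k,a,np.round(c,2),"rect",np.round(r[0],1),np.round(r[1],1),round(r[2],1),"z60",np.round(w(p,c,.06)[:2],4),"z74",np.round(w(p,c,.074)[:2],4))
E
```

```text
top
red 43 [244.23 243.05] rect [244.2 242.6] [17.1  2.4] 84.3 z60 [0.5818 0.1675] z74 [0.5797 0.1653]
red 43 [235.63 243.86] rect [235.6 244. ] [16.2  2.4] 84.8 z60 [0.5797 0.1843] z74 [0.5776 0.1818]
white 136 [265.16 229.65] rect [263.5 231.5] [13. 21.] 90.0 z60 [0.6098 0.1276] z74 [0.6072 0.126 ]
white 215 [253.06 241.92] rect [253.  241.9] [15.2 14.1] 83.7 z60 [0.5846 0.1503] z74 [0.5824 0.1484]
white 77 [240.06 243.83] rect [240.5 243.5] [15.  5.] 90.0 z60 [0.58   0.1756] z74 [0.5779 0.1732]
white 215 [226.83 245.22] rect [227.  245.5] [15. 14.] 90.0 z60 [0.5765 0.2014] z74 [0.5745 0.1986]
white 657 [246.36 310.04] rect [246.4 310.3] [36.4 19.1] 84.3 z60 [0.4517 0.1566] z74 [0.4517 0.1546]
dark 139 [259.5  306.35] rect [259.7 306.4] [34.9  4.5] 84.8 z60 [0.4593 0.1318] z74 [0.4592 0.1301]
orange 38 [363.34 247.71] rect [363.5 248. ] [10.  5.] 90.0 z60 [ 0.5791 -0.0675] z74 [ 0.577  -0.0659]
orange 35 [382.8  251.03] rect [383. 251.] [10.  4.] 90.0 z60 [ 0.5736 -0.1061] z74 [ 0.5716 -0.1038]
dark 245 [367.09 287.72] rect [367.  288.6] [10.3 27.2] 8.1 z60 [ 0.5005 -0.0755] z74 [ 
[... 615 characters left out ...]
368 [375.02 301.75] rect [372.5 300.5] [15. 35.] 90.0 z60 [0.4473 0.2215] z74 [0.4471 0.2431]
dark 174 [303.91 305.44] rect [303.5 305.5] [17. 11.] 90.0 z60 [0.5702 0.2525] z74 [0.5661 0.2731]
dark 9 [391.22 315.44] rect [391.  315.5] [1. 4.] 90.0 z60 [0.4184 0.2594] z74 [0.4191 0.2798]
orange 15 [329.73 220.73] rect [330.1 220.7] [6.3 2.5] 18.4 z60 [ 0.5772 -0.1342] z74 [ 0.5728 -0.1012]
orange 24 [325.92 226.83] rect [325.7 226.7] [9.  2.9] 14.0 z60 [ 0.5812 -0.0945] z74 [ 0.5767 -0.0627]
dark 126 [305.17 214.45] rect [308.  216.5] [13. 16.] 90.0 z60 [ 0.6465 -0.1662] z74 [ 0.6399 -0.1322]
dark 220 [359.2  231.13] rect [358.7 231.2] [24. 12.] 8.1 z60 [ 0.4985 -0.0813] z74 [ 0.4966 -0.05  ]
```

```bash
cat >> h.py <<'E'
def plan(pos,yaw,z=None):
    """yaw = world direction (deg) of workpiece x; tool y axis should be along workpiece +y, tool x = -workpiece x."""
    s=env.observe();R=np.array(s["tool_rot"]);cur=np.degrees(np.arctan2(R[1,1],R[0,1]))
    tgt=yaw+90; d=(tgt-cur+90)%180-90
    turn=-np.radians(d); yn=np.radians(cur+d)
    y=np.array([np.cos(yn),np.sin(yn)]);x=np.array([y[1]*-1,y[0]]) # z down: x = y cross z
    D=np.array(pos)-s["position"]
    print("turn",round(turn,4),"after turn, tool shift cm",np.round([100*x@D[:2],100*y@D[:2],-100*D[2]],2),"t",round(s["time_s"],2),"pos",np.round(s["position"],4))
E
cat > fix.py <<'E'
from h import *
from scipy.optimize import least_squares
p=optics.get_image("top");M=masks(p);g=p["color"].min(2).astype(float)
# bar
b=(215,232,266,256);m=np.zeros_like(M["white"]);m[b[1]:b[3],b[0]:b[2]]=1
m=(M["white"]|M["red"])&(m>0)
bl=max(blobs(cv2.morphologyEx(m.astype(np.uint8),cv2.MORPH_CLOSE,np.ones((3,3)))>0,b),key=lambda t:t[0])
r=rect(bl[2],b);print("bar",np.round(r,2) if 0 else r,bl[1]);C=w(p,r[0],.063);C2=w(p,bl[1],.063)
print("bar corners",[np.round(w(p,c,.063)[:2],4).tolist() for c in cv2.boxPoints(r)])
# eye
y0,x0=304,241;P=255-g[y0:316,x0:253];W=np.clip(P-90,0,None);yy,xx=np.mgrid[y0:316,x0:253]
e=np.array([(W*xx).sum(),(W*yy).sum()])/W.sum();E=w(p,e,.058)
print("eye px",e,"W",E[:2],"barC",C[:2],C2[:2])
for c in(C,C2):
    d=c[:2]-E[:2];print("len",np.hypot(*d),"yaw",np.degrees(np.arctan2(d[1],d[0])))
pr=rect(max(blobs(M["white"],(230,285,262,335)),key=lambda t:t[0])[2],(230,285,262,335))
q=[w(p,c,.06)[:2] for c in cv2.boxPoints(pr)];print("plate",np.round(q,4).tolist(),"ctr",np.mean(q,0))
for k in range(4):
    d=q[(k+1)%4]-q[k];print(round(np.hypot(*d),4),round(np.degrees(np.arctan2(d[1],d[0])),2))
for a,c,l in blobs(M["red"],(225,230,260,258)):
    X=w(p,c,.0645);print("stripe",X[:2]);
E
python3 fix.py
python3 - <<'E'
from h import *
plan([.4998,-.0741,.12],-9)
E
```

```text
bar ((242.78463745117188, 242.7769317626953), (17.116792678833008, 46.76109313964844), 82.87498474121094) [240.34525661 243.30948678]
bar corners [[0.5916, 0.218], [0.6058, 0.1276], [0.5721, 0.1219], [0.5581, 0.2118]]
eye px [246.60159363 309.97324986] W [0.45181804 0.1564656 ] barC [0.58182275 0.16989842] [0.58063147 0.17461073]
len 0.1306968468395342 yaw 5.899187101817437
len 0.13008514878418256 yaw 8.018134941506329
plate [[0.4835, 0.18], [0.4881, 0.1435], [0.4194, 0.1332], [0.415, 0.1693]] ctr [0.4514857  0.15650215]
0.0368 -82.79
0.0695 -171.5
0.0363 97.05
0.0694 8.88
stripe [0.58109137 0.16685234]
stripe [0.57905096 0.18349921]
turn -0.2458 after turn, tool shift cm [-37.15 -52.85  11.13] t 1.35 pos [0.2156 0.506  0.2313]
```

```bash
python3 -m crank '[8.5,0,0,0,-0.123, 8.5,0,0,0,-0.123, 8.5,-2.2,-3.1,0,0, 8.5,-2.2,-3.1,0,0, 8.5,-2.2,-3.1,0,0, 8.5,-2.2,-3.1,0,0, 8.5,-2.2,-3.1,0,0, 8.5,-2.2,-3.1,0,0]' 60
python3 -m crank '[8.5,-2.2,-3.1,0.5,0, 8.5,-2.2,-3.1,0.5,0, 8.5,-2.2,-3.1,0.5,0, 8.5,-2.2,-3.1,0.5,0, 8.5,-2.2,-3.1,0.5,0, 8.5,-2.2,-3.1,0.5,0, 8.5,-2.2,-3.1,0.5,0, 8.5,-2.2,-3.1,0.5,0]'
python3 -m crank '[8.5,-2.2,-3.1,1,0, 8.5,-2.2,-3.1,1,0, 8.5,-2,-3.3,1,0, 8.5,0,0,1,0, 8.5,0,0,1,0, 8.5,0,0,1,0, 8.5,0,0,0,0, 8.5,0,0,0,0]'
python3 - <<'E'
from h import *
plan([.4998,-.0741,.048],-9)
for n in("top","side"):
    p=optics.get_image(n);cv2.imwrite(f"pics/{n}1.png",p["color"][:,:,::-1])
a=cv2.imread("pics/top1.png")[200:350,290:440]; b=cv2.imread("pics/side1.png")[130:280,260:410]
cv2.imwrite("pics/m1.png",cv2.resize(np.hstack([a,b]),(800,400),interpolation=2))
E
```

```text
time_s: 2.02
position: [0.3172, 0.3, 0.2315]
tool_rot: [[-0.988, 0.156, 0.0], [0.156, 0.988, 0.0], [-0.0, 0.0, -1.0]]
ft_force: [1.6, 0.3, -0.1]
grip_width: 0.0852
gripper_force: 0.0
time_s: 2.68
position: [0.4526, 0.0273, 0.1913]
tool_rot: [[-0.988, 0.156, 0.001], [0.156, 0.988, -0.0], [-0.001, 0.0, -1.0]]
ft_force: [1.2, 0.9, -0.6]
grip_width: 0.0849
gripper_force: 0.0
time_s: 3.35
position: [0.5003, -0.0746, 0.1313]
tool_rot: [[-0.988, 0.156, -0.001], [0.156, 0.988, 0.0], [0.001, 0.0, -1.0]]
ft_force: [0.2, -0.2, -0.1]
grip_width: 0.0848
gripper_force: 0.0
turn 0.0003 after turn, tool shift cm [0.06 0.04 8.33] t 3.35 pos [ 0.5003 -0.0746  0.1313]
```

View pics/m1.png

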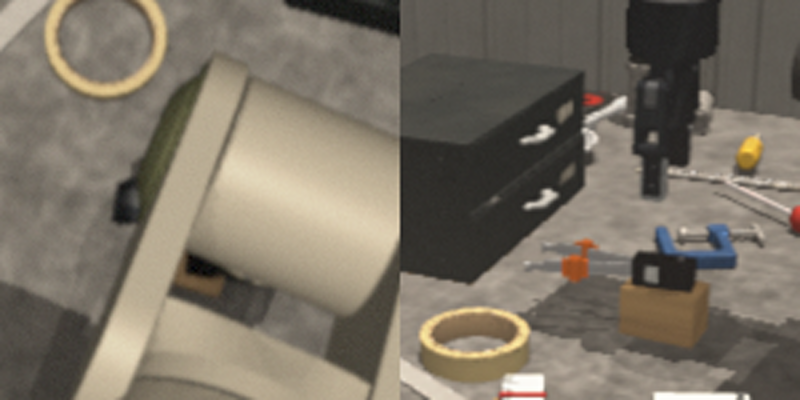

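```bash
python3 -m crank '[8.5,0.06,0.04,2,0, 8.5,0,0,2,0, 8.5,0,0,1.6,0, 8.5,0,0,1,0, 8.5,0,0,1,0, 8.5,0,0,0.6,0, 8.5,0,0,0,0, 8.5,0,0,0,0]' 60
python3 -m crank '[1,0,0,0,0, 1,0,0,0,0, 1,0,0,0,0, 1,0,0,0,0, 1,0,0,0,0, 1,0,0,0,0, 1,0,0,0,0, 1,0,0,0,0]' 60
python3 -m crank '[1,0,0,0,0, 1,0,0,0,0, 1,0,0,0,0, 1,0,0,0,0, 1,0,0,0,0, 1,0,0,0,0, 1,0,0,0,0, 1,0,0,0,0]' 60
```

```text
time_s: 4.12
position: [0.5002, -0.0742, 0.0498]
tool_rot: [[-0.988, 0.156, 0.001], [0.156, 0.988, -0.0], [-0.001, -0.0, -1.0]]
ft_force: [0.3, -0.2, -0.2]
grip_width: 0.0848
gripper_force: 0.0
time_s: 4.78
position: [0.5001, -0.0742, 0.0497]
tool_rot: [[-0.988, 0.156, 0.001], [0.156, 0.988, -0.0], [-0.001, -0.0, -1.0]]
ft_force: [-0.5, 0.8, 5.8]
grip_width: 0.0209
gripper_force: 59.7
time_s: 5.45
position: [0.5001, -0.0742, 0.0497]
tool_rot: [[-0.988, 0.156, 0.001], [0.156, 0.988, -0.0], [-0.001, -0.0, -1.0]]
ft_force: [-1.0, 0.7, 5.1]
grip_width: 0.0209
gripper_force: 59.7
```

```bash
python3 -m crank '[1,0,0,-0.5,0, 1,0,0,-1,0, 1,0,0,-1.5,0, 1,0,0,-1.5,0, 1,0,0,-1.5,0, 1,0,0,-1.5,0, 1,0,0,-0.5,0, 1,0,0,0,0]' 60
python3 - <<'E'
from h import *
plan([.4518,.1565,.13],8)
p=optics.get_image("side");cv2.imwrite("pics/side2.png",p["color"][:,:,::-1])
for q in("block","seat","pad_left","pad_right","tip_left","tip_right"):
    print(q,[(round(a["score"],2),np.round(np.array(a["at"])*[640,480],1).tolist()) for a in spotter.look_for(p,q)[:2]])
E
```

```text
time_s: 6.12
position: [0.5002, -0.0742, 0.1302]
tool_rot: [[-0.988, 0.156, 0.002], [0.156, 0.988, -0.001], [-0.002, -0.0, -1.0]]
ft_force: [0.9, 0.2, -1.7]
grip_width: 0.0209
gripper_force: 58.9
turn -0.2964 after turn, tool shift cm [1.580e+00 2.352e+01 2.000e-02] t 6.12 pos [ 0.5002 -0.0742  0.1302]
block [(0.7, [335.8, 198.6])]
seat []
pad_left [(0.71, [326.2, 197.3]), (0.26, [376.6, 221.6])]
pad_right []
tip_left [(0.61, [327.2, 198.3])]
tip_right []
```

```bash
python3 -m crank '[1,0,0,0,-0.1, 1,0,0,0,-0.1, 1,0,0,0,-0.096, 1,0.2,1.5,0,0, 1,0.2,2.5,0,0, 1,0.2,3,0,0, 1,0.2,3,0,0, 1,0.2,3,0,0]' 60
python3 -m crank '[1,0.2,3,0,0, 1,0.2,3,0,0, 1,0.18,2.5,0,0, 1,0,1.5,0,0, 1,0,0.5,0,0, 1,0,0,0,0, 1,0,0,0,0, 1,0,0,0,0]' 60
python3 - <<'E'
from h import *
plan([.4518,.1565,.13],8)
for n in("top","side"):
    p=optics.get_image(n);cv2.imwrite(f"pics/{n}3.png",p["color"][:,:,::-1])
a=cv2.imread("pics/top3.png")[215:335,180:300]; b=cv2.imread("pics/side3.png")[200:320,270:420]
cv2.imwrite("pics/m3.png",np.hstack([cv2.resize(a,(360,360),interpolation=2),cv2.resize(b,(440,360),interpolation=2)]))
E
```

```text
time_s: 7.13
position: [0.4709, 0.055, 0.1291]
tool_rot: [[-0.991, -0.136, -0.001], [-0.136, 0.991, 0.0], [0.001, 0.0, -1.0]]
ft_force: [-0.3, -0.7, -1.6]
grip_width: 0.0212
gripper_force: 58.9
time_s: 7.8
position: [0.4518, 0.1557, 0.1293]
tool_rot: [[-0.991, -0.137, -0.0], [-0.137, 0.991, -0.0], [0.0, -0.0, -1.0]]
ft_force: [0.1, 0.1, -2.0]
grip_width: 0.0208
gripper_force: 59.0
turn -0.0019 after turn, tool shift cm [-0.02  0.08 -0.07] t 7.8 pos [0.4518 0.1557 0.1293]
```

View pics/m3.png

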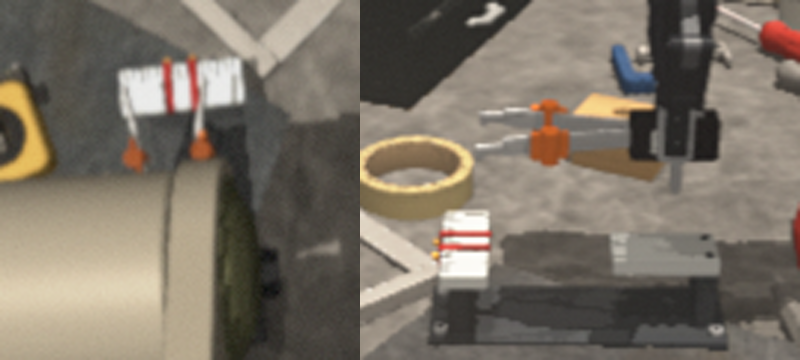

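Run:
```python
from h import *
p=optics.get_image("side"); img=p["color"]
print("eye proj side",px(p,[.4518,.1565,.058]),"pin bottom expected",px(p,[.4518,.1557,.100]), "mid",px(p,[.4518,.1557,.112]))
g=img[252:266,366:390].astype(int); print(g.sum(2)//3)
for a,c,l in blobs(masks(p)["orange"],(300,220,360,270)): print("side or",a,c)
t=optics.get_image("top")
for a,c,l in blobs(masks(t)["orange"],(210,250,265,280)): print("top or",a,c,w(t,c,.145)[:2])
e=np.array([.4518,.1557]);th=np.radians(8);ex=np.array([np.cos(th),np.sin(th)]);ey=np.array([-ex[1],ex[0]])
P=[w(t,c,.145)[:2] for a,c,l in blobs(masks(t)["orange"],(210,250,265,280))]
print([(round(1000*ex@(q-e),1),round(1000*ey@(q-e),1)) for q in P])
for z in(.14,.145):print(px(p,[*(e+.079*ex+.019*ey),z]),px(p,[*(e+.079*ex-.019*ey),z]))
```

```text
eye proj side [374.11771927 283.8789875 ] pin bottom expected [375.31860725 264.36695568] mid [375.66581633 258.69678109]
[[ 35  33  35  35  44  79 104 101  91  89  86  78  77  76  77  86  85  56
   33  31  31  31  32  31]
 [ 58  57  57  56  54  69  96 103 101 101  98  97  96  98  98  97  86  65
   60  63  63  66  65  66]
 [ 91  90  88  86  86  87  96 104 115 115 104 102 101 106 122 135 137 134
  136 136 139 141 143 146]
 [ 93  92  94  93  93  94 102 113 127 123 101 100 103 114 134 146 149 151
  151 151 151 151 153 153]
 [ 91  90  91  93  94  98 110 122 131 125 100  99 103 113 136 145 147 149
  152 153 151 149 150 152]
 [ 93  93  91  91  92 102 112 125 135 124 100 101 100 109 131 142 144 146
  149 152 153 152 152 154]
 [ 90  92  91  91 100 112 123 136 138 119 100 100  98 112 136 148 149 152
  155 156 157 153 151 151]
 [ 92  91  89  95 107 118 125 131 129 117 100 102 101 123 151 157 158 158
  159 160 160 156 151 146]
 [130 118 107 110 124 134 132 131 126 113  98 101 100 122 147 152 152 152
  146 147 147 145 143 142]
 [142 139 136 137 138 136 133 130 125 108 100 100 101 116 135 137 139 139
  137 135 137 138 139 141]
 [140 140 138 139 133 126 122 119 116 108  99 100 102 118 136 137 136 138
  139 138 140 141 144 143]
 [138 140 141 136 129 122 117 114 112 108 101 100 106 119 130 132 134 139
  141 145 149 149 148 145]
 [134 137 138 132 125 123 122 121 122 120 112 108 114 127 133 138 138 140
  142 146 145 145 144 140]
 [131 135 138 135 128 128 132 135 136 136 131 128 129 129 129 129 130 133
  134 134 132 133 132 131]]
side or 20 [332.8 234.4]
side or 20 [333.1  243.25]
top or 4 [246.5 259.5] [0.53948552 0.14844023]
[(np.float64(85.8), np.float64(-19.4))]
[333.56656757 249.51591139] [333.32502505 240.46742389]
[333.60304931 247.02224648] [333.35936853 238.05316726]
```

Run:
```python
from h import *
p=optics.get_image("side")
s0=cv2.imread("pics/side0.png").astype(int).sum(2)//3
print(s0[278:287,364:384])
print("block0 exp",px(p,[.4998,-.0741,.06]),"plate c exp",px(p,[.4515,.1565,.06]))
img=p["color"].astype(int)
m=(img[...,0]-img[...,2]>50)&(img[...,0]-img[...,1]>35)&(img[...,0]>90)
for a,c,l in blobs(m,(310,220,356,270)): print("side or",a,c,rect(l,(310,220,356,270)))
t=optics.get_image("top");it=t["color"].astype(int)
m=(it[...,0]-it[...,2]>50)&(it[...,0]-it[...,1]>35)&(it[...,0]>90)
e=np.array([.4518,.1557]);th=np.radians(8);ex=np.array([np.cos(th),np.sin(th)]);ey=np.array([-ex[1],ex[0]])
for a,c,l in blobs(m,(205,250,265,285)):
    q=w(t,c,.145)[:2]-e;print("top or",a,c,np.round([1000*ex@q,1000*ey@q],1))
g=img[228:254,355:400].sum(2)//3
print(g[::3])
```

```text
[[247 247 247 247 247 246 247 247 247 247 246 247 247 247 246 246 246 246
  246 246]
 [248 248 248 248 248 248 249 248 248 248 248 248 248 248 248 248 248 247
  247 247]
 [248 248 248 248 248 248 247 245 244 244 245 245 247 248 248 248 248 248
  247 248]
 [248 248 248 248 248 244 238 236 228 225 229 229 238 245 248 248 248 248
  248 248]
 [248 248 248 248 248 245 231 199 168 160 159 170 210 239 248 248 248 248
  248 248]
 [249 249 249 249 249 249 240 205 169 150 141 152 203 242 249 248 248 248
  248 248]
 [248 248 248 248 248 249 248 245 244 238 234 241 244 247 248 248 248 248
  248 247]
 [249 249 249 249 249 250 249 250 251 250 250 250 250 249 249 249 248 249
  248 248]
 [252 252 252 252 252 252 252 252 252 252 252 252 252 252 252 251 251 251
  251 251]]
block0 exp [358.41068954 232.31240149] plate c exp [374.33051574 282.99067261]
side or 48 [350.33333333 234.72916667] ((349.0, 234.5), (7.0, 12.0), 90.0)
side or 213 [334.02816901 244.67605634] ((334.0, 244.0), (22.0, 12.0), 90.0)
top or 4 [236.5 250.5] [103.7  -3.3]
top or 55 [246.52727273 263.43636364] [ 78.9 -18.8]
top or 52 [224
[... 1019 characters left out ...]
5  35  34  59  81  96 102
   84  49  40  39  39  39  39  39  47  75  83  48  33  34  33  29  32  33
   36  75 117 136 138 146 152 152 149]
 [108 109 106 107 106 107  93  58  35  34  35  32  34  47  97 122 107 106
   88  50  39  39  40  40  38  40  55  81  83  43  34  32  32  32  30  31
   34  82 129 144 142 142 146 150 152]
 [100 100  97  98  99  93  74  40  34  33  33  34  34  47  96 119 102 104
   86  43  38  39  39  38  38  38  63  91  81  38  31  33  32  33  31  30
   42 104 147 144 142 141 140 138 138]
 [ 91  91  92  93  93  93  82  50  36  34  35  34  35  34  34  47  79 103
   96  76  77  76  78  78  77  77  86  90  64  34  31  32  30  30  32  31
   51 102 137 135 133 132 130 129 130]]
```

```bash
python3 -m crank '[1,-0.15,0.03,0,0, 1,-0.15,0,0.5,0, 1,0,0,0.8,0, 1,0,0,0.8,0, 1,0,0,0.8,0, 1,0,0,0.4,0, 1,0,0,0,0, 1,0,0,0,0]' 60
python3 - <<'E'
from h import *
s=env.observe();print(s["position"],s["ft_force"])
p=optics.get_image("side");cv2.imwrite("pics/side4.png",p["color"][:,:,::-1])
b=p["color"][250:300,340:410,::-1]
cv2.imwrite("pics/m4.png",cv2.resize(b,(700,500),interpolation=cv2.INTER_NEAREST))
print(p["color"][262:290,362:392].astype(int).sum(2)//3)
z=.0652
print(px(p,[.4518,.1565,.060]),px(p,[.4518,.1565,z]),px(p,[.4518,.1565,z+.01]))
E
```

```text
time_s: 8.77
position: [0.4545, 0.1571, 0.096]
tool_rot: [[-0.99, -0.139, -0.001], [-0.139, 0.99, -0.0], [0.001, 0.0, -1.0]]
ft_force: [-0.6, -0.0, -0.9]
grip_width: 0.0211
gripper_force: 59.0
[0.4545064  0.15711034 0.09603227] [-0.56067158 -0.04861189 -0.93786216]
[[ 33  34  32  32  58 105 119 107  97  72  41  39  38  37  37  35  45  72
   87  58  31  28  31  30  32  30  34  79 131 155]
 [ 31  33  33  34  71 111 116  96  96  71  39  37  43  44  37  38  46  76
   86  54  30  30  32  31  28  28  34  79 125 144]
 [ 34  33  32  36  74 115 118 102  92  61  36  37  38  40  37  37  45  75
   85  54  33  29  29  31  33  29  31  77 119 133]
 [ 32  32  30  36  74 115 120 103  92  60  37  36  35  37  35  37  44  75
   83  47  30  28  30  31  30  30  33  73 113 125]
 [ 33  32  32  35  73 112 118 104  92  61  36  36  37  37  36  34  45  76
   82  43  27  30  30  31  32  29  35  83 120 123]
 [ 31  29  31  32  50  69  88 101  91  60  40  36  35  36  36  38  49  80
   82  41  29  27  29  28  27  29  34  87 125 125]
 [ 30  30  30  30  31  38  62  92  95  74  62  59  53  51  50  51  67  85
   79  40 
[... 2050 characters left out ...]
 140 138 138 139 138 138 139 139 131 119 115 116 115 115 116 114
  114 115 115 115 115 114 114  99  68  60 100 127]
 [139 140 141 140 141 140 141 140 140 140 137 128 118 118 117 118 118 116
  116 117 117 116 118 117 117 113 107 106 121 136]
 [136 136 137 136 137 137 136 135 135 135 136 133 128 126 125 124 125 124
  122 122 122 122 122 123 122 121 121 122 129 135]
 [136 136 137 136 136 135 135 136 136 136 135 135 134 132 128 128 129 128
  129 127 126 128 127 126 127 127 126 127 130 135]
 [137 137 136 138 138 139 138 137 138 138 137 137 136 133 130 129 129 128
  130 129 129 128 129 128 129 129 128 128 131 135]]
[374.17287011 282.97823286] [374.31679149 280.62762799] [374.59573076 276.07183479]
```

View pics/m4.png

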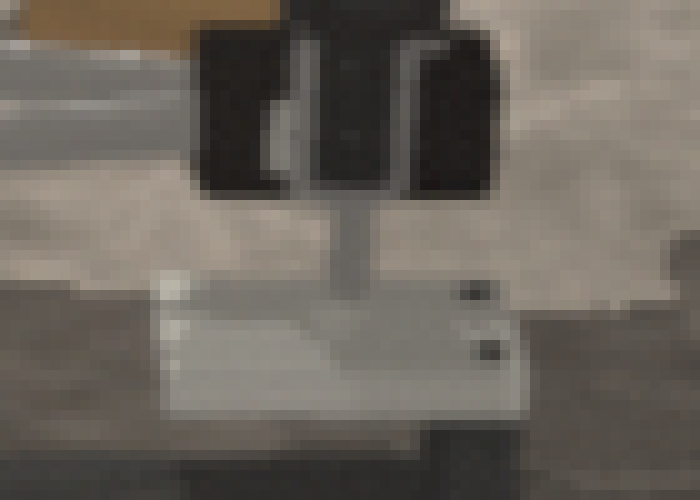

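```bash
python3 -m crank '[1,-0.18,0,0,0, 1,0,0,0,0, 1,0,0,0,0, 1,0,0,0,0, 1,0,0,0,0, 1,0,0,0,0, 1,0,0,0,0, 1,0,0,0,0]' 60
python3 - <<'E'
from h import *
t=optics.get_image("top");cv2.imwrite("pics/top5.png",t["color"][:,:,::-1])
it=t["color"].astype(int)
m=(it[...,0]-it[...,2]>50)&(it[...,0]-it[...,1]>35)&(it[...,0]>90)
s=env.observe();E=np.array([.4518,.1565]);e=s["position"][:2];th=np.radians(8);ex=np.array([np.cos(th),np.sin(th)]);ey=np.array([-ex[1],ex[0]])
print("tcp rel eye",1000*ex@(e-E),1000*ey@(e-E),s["position"][2])
for a,c,l in blobs(m,(205,230,265,285)):
    for z in(.107,.112): q=w(t,c,z)[:2]-E;print("top or",a,c,np.round([1000*ex@q,1000*ey@q],1))
p=optics.get_image("side")
print("underside",px(p,[e[0],e[1]+.011,.0923]),px(p,[e[0]+.028,e[1]+.015,.0923]))
s2=p["color"][266:284,370:380].astype(int).sum(2)//3;print(s2)
E
```

```text
time_s: 9.48
position: [0.4563, 0.1574, 0.0963]
tool_rot: [[-0.99, -0.139, 0.0], [-0.139, 0.99, 0.0], [-0.0, 0.0, -1.0]]
ft_force: [0.2, -0.7, -2.0]
grip_width: 0.0209
gripper_force: 59.0
tcp rel eye 4.619028661401003 0.22584999482957768 0.09632956114808976
top or 52 [235.53846154 243.34615385] [123.3   2.5]
top or 52 [235.53846154 243.34615385] [122.4   1.7]
top or 56 [244.19642857 242.25      ] [123.6 -13.7]
top or 56 [244.19642857 242.25      ] [122.7 -14.3]
top or 49 [248.42857143 262.79591837] [ 84.4 -18.1]
top or 49 [248.42857143 262.79591837] [ 83.7 -18.7]
top or 47 [226.95744681 266.04255319] [82.8 21.7]
top or 47 [226.95744681 266.04255319] [82.2 20.8]
underside [372.34200892 271.04819527] [357.10852323 270.95274819]
[[ 59  38  37  37  35  34  38  50  81  83]
 [ 60  39  38  37  38  36  38  53  82  79]
 [ 77  64  62  64  62  62  64  70  87  80]
 [ 98  94  93  94  94  93  93  95  95  82]
 [121 116 105  98 102 101 111 127 128 126]
 [137 129 111  98 100 102 119 136 137 139]
 [147 137 113  98 100 103 119 136 136 135]
 [147 138 113  99  98 104 121 134 134 133]
 [137 131 109  99 100 104 119 135 133 133]
 [134 124 103  98  99 103 121 138 138 138]
 [136 124 101  99 100 105 124 138 141 140]
 [131 121 105  99 100 104 118 128 129 130]
 [119 114 103 100 100 105 113 118 118 119]
 [115 113 109 103 100 106 113 115 115 114]
 [116 119 121 121 120 119 117 115 115 115]
 [119 124 126 128 125 123 120 116 116 115]
 [118 121 124 126 124 122 117 115 117 115]
 [118 119 121 123 121 117 115 114 117 116]]
```

```bash
python3 -m crank '[1,0.05,0,0.2,0, 1,0,0,0.2,0, 1,0,0,0.2,0, 1,0,0,0.2,0, 1,0,0,0.1,0, 1,0,0,0.1,0, 1,0,0,0,0, 1,0,0,0,0]' 60
python3 - <<'E'
from h import *
s=env.observe();print(s["wrist_torque"])
p=optics.get_image("side");cv2.imwrite("pics/side6.png",p["color"][:,:,::-1])
b=p["color"][240:300,320:410,::-1]
cv2.imwrite("pics/m6.png",cv2.resize(b,(720,480),interpolation=cv2.INTER_CUBIC))
E
```

```text
time_s: 10.25
position: [0.4559, 0.1573, 0.0863]
tool_rot: [[-0.99, -0.139, -0.0], [-0.139, 0.99, 0.0], [0.0, 0.0, -1.0]]
ft_force: [-0.1, 0.5, -0.7]
grip_width: 0.0211
gripper_force: 59.0
[ 0.03484571  0.03131347 -0.02231367]
```

View pics/m6.png

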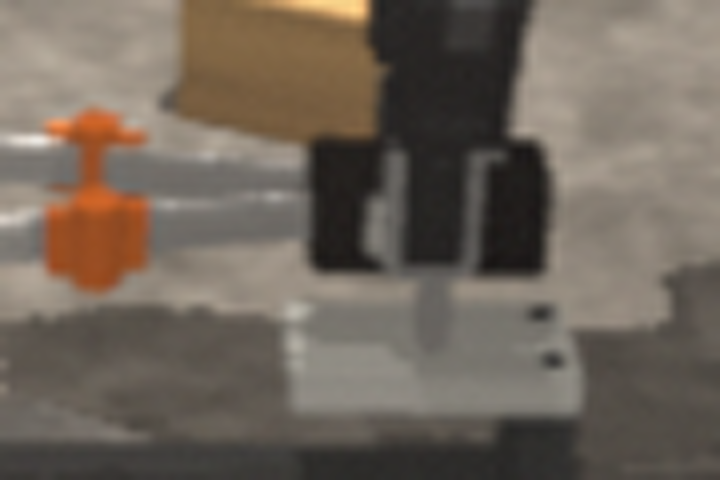

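```bash
python3 -m crank '[1,0,0,0.1,0, 1,0,0,0.1,0, 1,0,0,0.1,0, 1,0,0,0.1,0, 1,0,0,0.1,0, 1,0,0,0,0, 1,0,0,0,0, 1,0,0,0,0]' 60
```

```text
time_s: 10.97
position: [0.4559, 0.1573, 0.0813]
tool_rot: [[-0.99, -0.139, 0.0], [-0.139, 0.99, 0.0], [-0.0, 0.0, -1.0]]
ft_force: [0.4, -0.6, -1.2]
grip_width: 0.021
gripper_force: 59.0
```

```bash
python3 -m crank '[1,0,0,0.1,0, 1,0,0,0.1,0, 1,0,0,0.1,0, 1,0,0,0.1,0, 1,0,0,0.1,0, 1,0,0,0,0, 1,0,0,0,0, 1,0,0,0,0]' 60
python3 - <<'E'
from h import *
p=optics.get_image("side");cv2.imwrite("pics/side7.png",p["color"][:,:,::-1])
print(p["color"][270:292,366:382].astype(int).sum(2)//3)
E
```

```text
time_s: 11.63
position: [0.4559, 0.1573, 0.0763]
tool_rot: [[-0.99, -0.139, -0.0], [-0.139, 0.99, -0.0], [0.0, -0.0, -1.0]]
ft_force: [0.2, -1.0, -2.1]
grip_width: 0.021
gripper_force: 59.0
[[109 115 103  91  59  38  34  37  34  34  36  50  80  81  43  28]
 [114 119 103  88  50  34  35  36  35  35  38  54  81  82  43  27]
 [112 114 102  86  48  36  38  37  36  36  36  53  81  81  36  29]
 [123 115 103  86  48  35  37  41  42  35  38  60  88  79  36  25]
 [128 114 104  87  49  34  35  36  40  34  37  61  89  79  34  26]
 [124 112 105  88  46  33  36  35  35  33  37  62  89  78  33  28]
 [ 86  98 104  84  42  32  33  33  34  34  36  61  83  68  31  27]
 [ 45  77 100  87  50  40  42  41  43  41  44  69  86  63  29  27]
 [ 39  61  89  97  91  90  89  90  90  89  89  92  86  54  38  34]
 [104 105 108 106 103 102  96  98 100  98 101 105 105 102  95  84]
 [116 115 115 114 114 109  98 100  99 101 108 113 115 115 114 111]
 [117 117 116 117 119 115  99  99 100 102 109 115 116 115 116 115]
 [115 116 117 115 117 112 102  99 100 101 108 115 116 115 116 115]
 [119 117 117 117 117 113 104 101 101 101 108 115 118 117 116 115]
 [134 134 126 117 115 114 111 111 111 112 113 115 116 114 114 116]
 [138 138 131 118 117 117 114 114 116 114 116 116 115 114 115 115]
 [141 140 138 134 128 119 117 116 118 118 118 116 116 117 117 117]
 [135 136 136 137 133 127 125 125 124 125 124 123 125 124 123 121]
 [136 136 134 135 137 133 128 128 128 128 129 128 128 128 127 127]
 [137 138 137 137 137 134 129 129 129 129 128 130 129 128 130 129]
 [134 135 134 134 133 132 127 126 127 126 126 127 126 126 126 126]
 [112 112 111 111 112 114 117 116 117 116 114 116 115 116 115 115]]
```

```bash
python3 -m crank '[1,0,0,0.15,0, 1,0,0,0.15,0, 1,0,0,0.15,0, 1,0,0,0.15,0, 1,0,0,0.15,0, 1,0,0,0.15,0, 1,0,0,0.1,0, 1,0,0,0,0]' 60
```

```text
time_s: 12.35
position: [0.4557, 0.1573, 0.0661]
tool_rot: [[-0.99, -0.139, -0.0], [-0.139, 0.99, -0.0], [0.0, 0.0, -1.0]]
ft_force: [0.2, -0.0, -2.2]
grip_width: 0.0209
gripper_force: 59.0
```

```bash
python3 -m crank '[1,0,0,0.05,0, 1,0,0,0.05,0, 1,0,0,0.05,0, 1,0,0,0.05,0, 1,0,0,0.03,0, 1,0,0,0.0,0, 1,0,0,0,0, 1,0,0,0,0]' 60
```

```text
time_s: 13.02
position: [0.4558, 0.1573, 0.064]
tool_rot: [[-0.99, -0.139, 0.0], [-0.139, 0.99, -0.0], [-0.0, -0.0, -1.0]]
ft_force: [0.1, -0.2, -1.3]
grip_width: 0.0207
gripper_force: 59.0
```

```bash
python3 -m crank '[1,0,0,0.03,0, 1,0,0,0.03,0, 1,0,0,0.03,0, 1,0,0,0.03,0, 1,0,0,0.0,0, 1,0,0,0.0,0, 1,0,0,0,0, 1,0,0,0,0]' 60
```

```text
time_s: 13.68
position: [0.4559, 0.1573, 0.0637]
tool_rot: [[-0.99, -0.139, 0.001], [-0.139, 0.99, -0.0], [-0.001, -0.0, -1.0]]
ft_force: [-3.4, -0.1, 9.8]
grip_width: 0.021
gripper_force: 60.7
```

```bash
python3 -m crank '[1,0,0,-0.1,0, 8.5,0,0,0,0, 8.5,0,0,0,0, 8.5,0,0,0,0, 8.5,0,0,0,0, 8.5,0,0,0,0, 8.5,0,0,0,0, 8.5,0,0,0,0]' 40
python3 - <<'E'
from h import *
for n in("top","side"):
    p=optics.get_image(n);cv2.imwrite(f"pics/{n}8.png",p["color"][:,:,::-1])
a=cv2.imread("pics/top8.png")[220:290,200:280]; b=cv2.imread("pics/side8.png")[240:310,280:400]
cv2.imwrite("pics/m8.png",np.hstack([cv2.resize(a,None,fx=4,fy=4,interpolation=2),cv2.resize(b,None,fx=4,fy=4,interpolation=2)]))
E
```

```text
time_s: 14.35
position: [0.4559, 0.1573, 0.0638]
tool_rot: [[-0.99, -0.139, -0.0], [-0.139, 0.99, 0.0], [0.0, 0.0, -1.0]]
ft_force: [0.2, -0.4, 0.0]
grip_width: 0.0851
gripper_force: 0.0
```

View pics/m8.png

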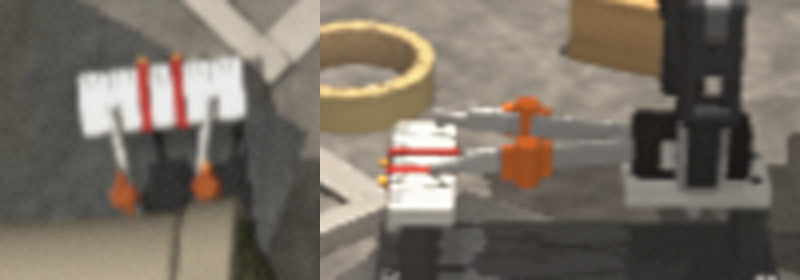

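Run:
```python
from h import *
E=np.array([.4518,.1565]);th=np.radians(8);ex=np.array([np.cos(th),np.sin(th)]);ey=np.array([-ex[1],ex[0]])
def F(p,c,z): q=w(p,c,z)[:2]-E; return np.round([1000*ex@q,1000*ey@q],2)
for n,im in(("top",None),):
    t=optics.get_image(n);it=t["color"].astype(float)
    rd=np.clip(it[...,0]-it[...,1],0,None)
    for r in range(236,251,2):
        L=rd[r,232:240];R=rd[r,241:249]
        cl=(L*np.arange(232,240)).sum()/L.sum();cr=(R*np.arange(241,249)).sum()/R.sum()
        print(r,F(t,(cl,r),.0645),F(t,(cr,r),.0645))
    o=(it[...,0]-it[...,2]>50)&(it[...,0]-it[...,1]>35)&(it[...,0]>90)
    for a,c,l in blobs(o,(205,258,265,285)):print("pad",a,c,F(t,c,.08))
    print(it[240:258:2,222:262].min(2).astype(int))
plan(list(E+ex*.0)+[.0638],8)
```

```text
236 [145.43   8.55] [143.62  -7.66]
238 [141.46   8.83] [139.6   -7.79]
240 [137.48   9.04] [135.6   -7.77]
242 [133.49   9.1 ] [131.61  -7.74]
244 [129.5    9.06] [127.62  -7.66]
246 [125.5    8.99] [123.63  -7.71]
248 [121.51   8.83] [119.65  -7.78]
250 [117.54   8.9 ] [115.63  -8.14]
pad 49 [251.04081633 265.46938776] [ 82.19 -19.  ]
pad 47 [230.65957447 268.17021277] [81.39 19.92]
[[210 220 212 222 223 204 218 219 227 229 220 213 148  75  83 159 212 207
  210 221 188 114  66 126 209 231 232 233 233 229 222 229 232 234 234 235
  233 225 165  96]
 [224 229 232 233 229 221 227 232 233 235 233 223 158  85  67 135 214 230
  231 231 216 141  72 122 205 231 234 235 236 234 232 231 230 232 234 234
  233 227 188 112]
 [234 235 233 234 231 233 232 233 234 234 234 225 170  97  63 129 213 231
  234 234 224 148  75  85 159 221 233 234 229 216 188 165 176 222 234 234
  234 232 213 142]
 [234 234 234 231 224 214 198 186 209 227 232 226 179 106  66 125 211 232
  234 234 223 156  87  69 133 216 232 233 229 202 153 128 153 220 230 233
  234 233 220 150]
 [235 234 234 232 217 197 146 140 181 221 23
[... 184 characters left out ...]
 100 174 215
  223 221 203 159  97  62  96 152 170 166 166 176 133  94  90 103 109 107
   98  83  71  72]
 [224 223 222 211 194 181 177 142 129 159 169 157 138  92  57  54  76  95
   98 100  92  77  61  56  58  63  68  98 154 171 117  76  66  63  64  61
   47  34  41  65]
 [120 117 113 101  91 111 156 164 119  78  70  66  67  67  63  63  40  35
   37  52  62  68  65  64  64  63  68 109 171 156 104  71  65  64  62  67
   46  36  47  63]
 [ 78  86  82  84  84  98 135 168 133  89  70  66  65  68  67  67  60  44
   39  55  70  74  70  73  70  70  75 118 168 138  88  68  68  71  74  68
   57  48  64  66]]
turn -0.0005 after turn, tool shift cm [ 0.41 -0.02  0.  ] t 14.5 pos [0.4559 0.1573 0.0638]
```

```bash
python3 -m crank '[8.5,-1.5,0,0,0, 8.5,-2,0,0,0, 8.5,-2,0,0,0, 8.5,-1.5,0,0.3,0, 8.5,-0.75,0,0.5,0, 8.5,0,0,0,0, 6,0,0,0,0, 6,0,0,0,0]' 20
python3 -m crank '[5.4,0,0,0,0, 5.4,0,0,0,0, 5.4,0,0,0,0, 5.0,0,0,0,0, 4.8,0,0,0,0, 4.8,0,0,0,0, 4.8,0,0,0,0, 4.8,0,0,0,0]' 20
python3 - <<'E'
from h import *
for n in("top","side"):
    p=optics.get_image(n);cv2.imwrite(f"pics/{n}9.png",p["color"][:,:,::-1])
a=cv2.imread("pics/top9.png")[210:290,190:280]; b=cv2.imread("pics/side9.png")[240:310,280:390]
cv2.imwrite("pics/m9.png",np.hstack([cv2.resize(a,(315,280),interpolation=2),cv2.resize(b,None,fx=4,fy=4,interpolation=2)]))
E
```

```text
time_s: 15.17
position: [0.5316, 0.168, 0.0557]
tool_rot: [[-0.99, -0.139, -0.001], [-0.139, 0.99, -0.0], [0.001, 0.0, -1.0]]
ft_force: [-0.6, -0.1, -0.6]
grip_width: 0.0633
gripper_force: 0.0
time_s: 15.83
position: [0.5328, 0.1681, 0.056]
tool_rot: [[-0.99, -0.139, 0.001], [-0.139, 0.99, 0.0], [-0.001, -0.0, -1.0]]
ft_force: [-0.1, -0.3, 1.6]
grip_width: 0.0482
gripper_force: 4.9
```

View pics/m9.png

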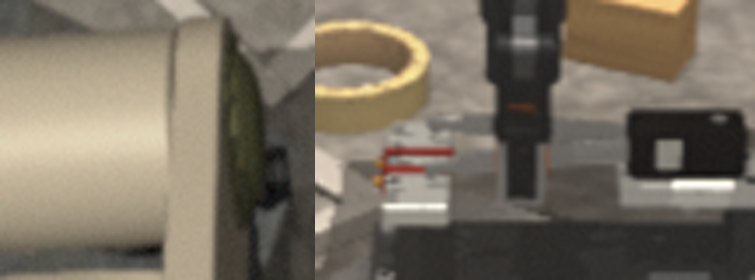

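```bash
python3 -m crank '[4.4,0,0,0,0, 4.2,0,0,0,0, 4.0,0,0,0,0, 3.9,0,0,0,0, 3.8,0,0,0,0, 3.8,0,0,0,0, 3.8,0,0,0,0, 3.8,0,0,0,0]' 20
python3 - <<'E'
from h import *
p=optics.get_image("side");cv2.imwrite("pics/side10.png",p["color"][:,:,::-1])
E=np.array([.4518,.1565]);th=np.radians(8);ex=np.array([np.cos(th),np.sin(th)]);ey=np.array([-ex[1],ex[0]])
for x,y in((124,24),(124,16),(124,8.4),(105,20),(105,10)):
    for s in(1,-1):
        q=E+ex*x/1e3+ey*s*y/1e3; print(x,s*y,"low",np.round(px(p,[*q,.068 if x>120 else .069]),1),"top",np.round(px(p,[*q,.081]),1))
for n in("side8","side9","side10"):
    g=cv2.imread(f"pics/{n}.png").astype(int).sum(2)//3;print(n);print(g[264:292,298:327:2])
E
```

```text
time_s: 16.6
position: [0.5334, 0.1681, 0.0562]
tool_rot: [[-0.99, -0.139, 0.002], [-0.139, 0.99, 0.0], [-0.002, -0.0, -1.0]]
ft_force: [5.8, 1.0, 3.7]
grip_width: 0.0381
gripper_force: 8.2
124 24 low [308.8 285.4] top [308.7 279.3]
124 -24 low [309.8 272.6] top [309.7 266.8]
124 16 low [309.  283.2] top [308.9 277.2]
124 -16 low [309.6 274.7] top [309.5 268.8]
124 8.4 low [309.1 281.1] top [309.1 275.1]
124 -8.4 low [309.5 276.7] top [309.4 270.7]
105 20 low [319.1 283.9] top [319.1 278.3]
105 -20 low [319.4 273.3] top [319.4 267.9]
105 10 low [319.2 281.2] top [319.2 275.6]
105 -10 low [319.4 275.9] top [319.3 270.4]
side8
[[114 115 114 112 107 114 143 143 141 143 149 145 149 150 142]
 [115 114 114 113 105 116 138 139 145 151 159 145 144 147 142]
 [114 115 115 111 109 132 147 151 148 150 173 152 157 155 149]
 [114 115 114 111 121 159 173 161 155 155 200 216 227 207 140]
 [114 114 112 112 129 141 156 177 213 180 147 157 162 158 155]
 [114 121 120 127 140 133 121 130 156 139 119 119 119 122 130]
 [119 184 191 203 205 174 111 122 113 114 117 116 117 117 116]
 [145 212 232 248 248 230 
[... 4140 characters left out ...]
1 101]
 [ 94 100  95 111 115 105 102  95  96 101 106 107 109 106 103]
 [ 80  85  84  84  87 103  86  74  83  91  92  93  93  92  96]
 [112 129 133 130 131 124  82  85  83  97  94  89  83  85  96]
 [147 125 164 165 164 162 130 152  96  96  94  88  82  84  96]
 [119 120 171 170 170 171 164 164  92  90  88  84  81  84  97]
 [156 157 171 170 169 170 171 162  90  87  85  83  83  85  95]
 [142 136 157 170 169 170 171 162  91  91  89  89  88  90  95]
 [134 143 167 170 169 169 170 162  95  97  99  92  90  92  96]
 [132 148 169 166 168 168 168 159  93  96  97  98  97  92  96]
 [150 163 181 180 179 181 180 166  94  97  98  99  97  99 100]
 [242 244 245 244 244 245 246 220  95  99 100 100  98 104 105]]
```

```bash
python3 -m crank '[3.7,0,0,0,0, 3.6,0,0,0,0, 3.5,0,0,0,0, 3.45,0,0,0,0, 3.4,0,0,0,0, 3.35,0,0,0,0, 3.35,0,0,0,0, 3.35,0,0,0,0]' 20
python3 - <<'E'
from h import *
p=optics.get_image("side");cv2.imwrite("pics/side11.png",p["color"][:,:,::-1])
g=p["color"].astype(int)
print((g.sum(2)//3)[262:290,304:322]);print("red",(g[...,0]-g[...,1])[272:290,298:316])
E
```

```text
time_s: 17.32
position: [0.5338, 0.1682, 0.0564]
tool_rot: [[-0.99, -0.139, 0.003], [-0.139, 0.99, 0.0], [-0.003, -0.0, -1.0]]
ft_force: [7.0, 1.0, 4.7]
grip_width: 0.0333
gripper_force: 9.4
[[108 109 105 103 106 123 134 134 132 131 134 138 139 142 143 146 147 149]
 [109 107 105 104 114 134 144 142 139 138 135 134 137 139 140 143 146 150]
 [110 107 105 101 113 131 141 142 141 140 138 138 141 146 148 145 144 146]
 [110 107 102 102 116 134 137 137 139 141 143 144 150 155 154 150 145 142]
 [110 108 106 113 129 141 141 144 149 150 149 146 147 153 158 158 152 149]
 [108 113 118 129 140 143 142 143 146 148 145 144 146 151 156 161 162 158]
 [111 120 130 132 135 134 134 136 138 141 143 146 149 150 153 158 162 162]
 [122 132 134 134 133 135 139 140 143 145 148 151 152 153 154 158 161 163]
 [149 151 151 150 152 154 157 159 159 156 151 151 151 151 150 153 156 157]
 [168 167 168 169 167 168 169 171 169 159 145 142 140 142 144 145 145 145]
 [168 170 171 165 157 162 163 162 163 155 143 133 115 114 116 117 117 117]
 [157 170 171 163 147 139 139 139 138 137 133 124 107 106 106 107 106 107]
 [166 171
[... 1522 characters left out ...]
27 23 20 11  6]
 [63 55 55 53 56 57 58 60 59 37  9  4  6 10  8  7  6  4]
 [22  8  6  8  7  8  9  9 10  9  5  2  3  3  4  4  3  5]
 [18  4  5  6  4  4  4  4  5  4  2  2  5  5  6  6  6  4]
 [60 53 55 58 57 56 51 47 49 33  8 13 30 47 49 49 32  6]
 [87 82 82 86 85 85 85 85 85 69 46 49 60 70 71 78 56  9]
 [36 30 30 30 29 30 30 30 32 29 28 34 36 35 36 40 31  7]
 [ 8  9  9  8  8  8  7  7  7  8  7  8  8  8  7  8 10  8]
 [ 4  4  4  5  6  5  5  4  4  4  4  5  4  5  3  5  5  6]
 [ 5  5  6  5  5  5  5  5  5  5  5  5  5  6  5  5  6  7]
 [ 6  6  5  6  5  6  7  6  6  6  5  5  6  6  5  5  6  6]
 [ 5  4  5  6  7  6  5  5  5  6  5  5  5  6  6  5  6  7]
 [ 5  5  6  6  6  5  6  7  7  6  5  6  6  5  4  5  6  6]]
```

```bash
python3 -m crank '[3.32,0,0.03,0,0, 3.3,0,0.03,0,0, 3.28,0,0,0,0, 3.25,0,0,0,0, 3.25,0,0,0,0, 3.25,0,0,0,0, 3.25,0,0,0,0, 3.25,0,0,0,0]' 20
python3 - <<'E'
from h import *
p=optics.get_image("side");cv2.imwrite("pics/side12.png",p["color"][:,:,::-1])
g=p["color"].astype(int)
print((g.sum(2)//3)[268:286,306:318]);print("red",(g[...,0]-g[...,1])[274:285,304:316])
b=[cv2.resize(cv2.imread(f"pics/side{k}.png")[262:292,296:326],(390,390),interpolation=cv2.INTER_CUBIC) for k in(11,12)]
cv2.imwrite("pics/m12.png",np.clip(np.hstack(b)*1.4,0,255).astype(np.uint8))
for q in("tip_left","tip_right","mark_left","mark_right"):
    print(q,[(round(a["score"],2),np.round(np.array(a["at"])*[640,480],1).tolist()) for a in spotter.look_for(p,q)[:2]])
E
```

```text
time_s: 18.03
position: [0.5338, 0.1686, 0.0564]
tool_rot: [[-0.99, -0.139, 0.003], [-0.139, 0.99, 0.0], [-0.003, -0.0, -1.0]]
ft_force: [6.7, -0.2, 3.8]
grip_width: 0.0324
gripper_force: 9.6
[[131 133 135 133 134 136 138 141 143 146 148 150]
 [134 132 134 135 138 139 142 145 148 151 153 152]
 [151 151 151 154 157 158 159 156 151 152 151 151]
 [168 168 167 168 170 170 170 159 143 144 137 131]
 [171 172 171 171 172 172 172 159 143 137 122 118]
 [171 167 156 157 161 160 161 155 146 138 120 109]
 [170 154 126 120 121 120 122 119 118 115 108 107]
 [171 149 113 105 104 105 104 104 104 105 107 107]
 [150 135 110 104 101  97  96  95  95 108 112 111]
 [ 97 103 114 117 108  98 108 110 104 111 109 109]
 [ 84  96 111 113 110 106 110 110 106 106 106 106]
 [150 127 110 107 107 107 106 106 106 104 107 108]
 [161 133 109 105 105 106 105 103 101 100 100 105]
 [116 109 104  98  91  89  90  87  86  88  91  95]
 [ 85  87  85  77  73  69  74  78  83  87  88  91]
 [131 129 119 103  99  91  96  90  86  95  97  95]
 [164 164 163 160 159 158 155 130  96  96  97  97]
 [170 170 172 172 172 170 164 134  93  91  91  89]]
red [[ 5  6  5  3  4  5  5  5  5  5  5  5]
 [ 5  5  6  6  5  5  5  4  4  4  3  3]
 [23 23 24 23 14  5 11 23 22 15  5  5]
 [62 65 63 48 18  5 15 35 34 24 13  6]
 [59 59 60 37  8  3  7 11 12 10  8  4]
 [ 8  9 10  8  4  4  3  3  3  4  4  5]
 [ 4  4  5  5  2  2  4  6  6  5  5  4]
 [50 47 49 33  7 11 31 49 53 50 31  6]
 [84 85 85 68 47 49 60 72 82 89 58  9]
 [31 31 30 28 28 34 35 36 40 45 30  9]
 [ 8  7  7  8  7  7  8  7  6  8  9  8]]
tip_left [(0.53, [340.0, 280.0])]
tip_right [(0.69, [319.2, 275.0])]
mark_left []
mark_right [(0.55, [375.7, 222.0])]
```

View pics/m12.png

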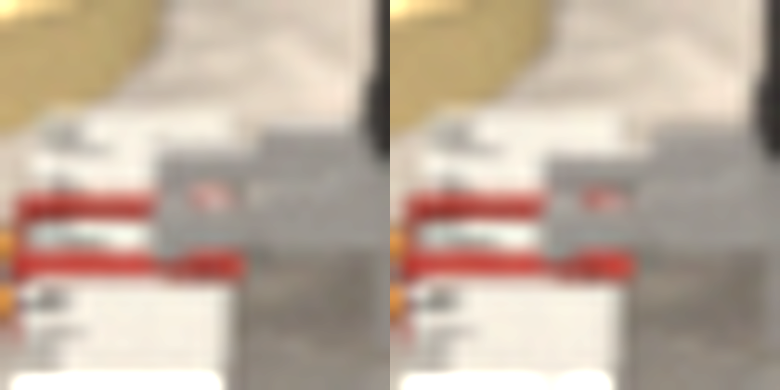

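```bash
python3 -m crank '[3.25,0,0.03,0,0, 3.25,0,0,0,0, 3.25,0,0,0,0, 3.25,0,0,0,0, 3.25,0,0,0,0, 3.25,0,0,0,0, 3.25,0,0,0,0, 3.25,0,0,0,0]' 20
for i in 1 2 3 4 5; do python3 -m crank '[3.25,0,0,0,0, 3.25,0,0,0,0, 3.25,0,0,0,0, 3.25,0,0,0,0, 3.25,0,0,0,0, 3.25,0,0,0,0, 3.25,0,0,0,0, 3.25,0,0,0,0]' 20 | grep -v rot; done
python3 - <<'E'
from h import *
p=optics.get_image("side");cv2.imwrite("pics/side13.png",p["color"][:,:,::-1]);g=p["color"].astype(int)
print((g.sum(2)//3)[268:286,306:318]);print("red",(g[...,0]-g[...,1])[274:285,304:316])
E
```

```text
time_s: 18.95
position: [0.5337, 0.1688, 0.0564]
tool_rot: [[-0.99, -0.139, 0.003], [-0.139, 0.99, 0.0], [-0.003, -0.0, -1.0]]
ft_force: [6.2, 0.5, 3.7]
grip_width: 0.0325
gripper_force: 9.6
time_s: 19.62
position: [0.5337, 0.1688, 0.0564]
ft_force: [6.0, 1.1, 3.9]
grip_width: 0.0325
gripper_force: 9.6
time_s: 20.28
position: [0.5337, 0.1688, 0.0564]
ft_force: [6.8, 0.1, 4.0]
grip_width: 0.032
gripper_force: 9.6
time_s: 20.95
position: [0.5337, 0.1688, 0.0564]
ft_force: [6.0, 1.2, 4.4]
grip_width: 0.0328
gripper_force: 9.6
time_s: 21.62
position: [0.5337, 0.1688, 0.0564]
ft_force: [6.1, 0.0, 4.6]
grip_width: 0.0326
gripper_force: 9.6
time_s: 22.28
position: [0.5337, 0.1688, 0.0564]
ft_force: [6.4, 0.1, 4.1]
grip_width: 0.033
gripper_force: 9.6
[[130 133 134 134 134 137 138 141 143 145 149 149]
 [135 133 134 136 137 139 142 143 147 152 152 152]
 [150 151 151 154 156 158 159 156 150 151 151 150]
 [168 168 166 169 169 170 170 158 145 146 137 126]
 [170 172 170 170 173 173 172 160 144 140 123 117]
 [170 165 160 159 159 161 161 158 147 134 116 110]
 [171 151 124 122 121 122 121 120 120 11
[... 306 characters left out ...]
4 105 106]
 [114 109 104  97  88  85  91  88  86  91  95 101]
 [ 85  88  87  83  73  65  66  68  77  88  89  92]
 [131 130 119 103 100  92  96  89  82  95  95  97]
 [165 165 162 160 160 157 154 129  96  97  97  96]
 [170 171 171 173 171 171 164 134  92  90  90  90]]
red [[ 5  4  5  5  5  5  4  5  5  3  5  6]
 [ 5  5  5  5  3  4  4  4  5  4  3  4]
 [22 23 23 18  6  3  4  8 13 16  7  5]
 [64 65 62 45 16  5 14 29 37 37 25 12]
 [59 59 58 34  8  5  7 11 13 14 10  7]
 [ 9 10 12  8  4  4  3  4  3  3  3  4]
 [ 4  5  5  5  4  4  5  5  5  5  4  4]
 [51 47 48 34  9 11 28 45 49 47 28  6]
 [86 85 83 69 44 41 53 69 70 69 41  8]
 [31 31 31 29 27 33 34 35 36 36 25  7]
 [ 8  6  8  7  7  7  9  7  7  7  8  7]]
```

```bash
python3 -c "
from rig import env
print(env.close_job())"
```

```text
the job is handed in; nothing more can be done
None
```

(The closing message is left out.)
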